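# Load a key blank into the duplicator's vice

## Task

Make the key machine safe by pressing its mushroom stop button right down until it latches. Then pick up the long-bladed car key blank by its head and slide its blade in between the jaws of the empty vice, level and straight along them as the pattern key sits in the other vice, until both jaws drag on it and its shoulder is right up to them. Finish still holding the blank there by its head, ready for the vice to be tightened, with the button still down and everything else on the counter left where it is.

Things in the scene. Friction and masses are not known exactly. Their poses are not given: they have to be found in the camera images.
- machine: key-cutting machine fixed on the counter: grey casting 380 x 300 mm, top at z = 50 mm, tallest part 160 mm. Origin on the counter, 20 mm to +y of the footprint's centre. Front (console, carriage) at +y, cutter wheel and motor at -y. The carriage does not move; on it two vices in line along x: the empty one at the -x end, and 140 mm further to +x the one that holds the pattern key
- vice_mouth (a point): fixed point at the mouth of the empty vice: in the plane of the jaws' front faces (they look to -x), on the blade's centreline, at the mid height of a blade lying on the lower jaw (113.6 mm above the counter). Axes as the machine's: slide the blade in along +x. To its -x, within 60 mm of that line, nothing is above z = 90 mm; the cutter wheel begins 27 mm to -y, its guard's top is 46 mm up
- lower_jaw: lower jaw of the empty vice, fixed steel, 40 mm long in x; origin = vice_mouth, flat top 1.6 mm below it. Both jaws span y from -2 to +28 mm, so the 10 mm blade sits with 3 mm of its edge out on the cutter's (-y) side; the clamp stud passes between them from y = +13 mm on. At rest they are 1.2 mm apart and flare at 20 degrees to a mouth from 4.5 mm below to 4 mm above the origin
- upper_jaw: sprung upper jaw, steel, wing knob on top; origin at rest = vice_mouth. The blade's nose wedges it up: it slides straight up, at most 8 mm, and springs back; 2.7 N to lift it off, about 4 N with the blade in, and the blade then drags with 3 to 8 N, up to 10 N while the nose wedges in. Knob's top 42 mm above the origin (44 mm with the blade in), centred 22 mm to +x and 17 mm to +y, 46 mm wide
- stop_top (a point): top centre of the red mushroom stop button (38 mm across) on the console at the front of the machine, 90 mm above the counter when out; it is pressed straight down and moves with the button
- stop (a joint): travel of the stop button in m: 0 = out (machine live), 0.007 = fully down; it moves under about 5 to 6 N and stays down where it is left
- blank: the car key blank, lying flat on the counter: black plastic head 56 (x) x 34 (y) x 14 mm (z) with flat sides, and from the middle of its +x face a plain steel blade, 42 mm long, 10 mm wide, 3.2 mm thick with a rounded nose, 7 mm above its underside. Origin: centre of the head's underside; +x points to the blade's tip. 30 to 65 g
- shoulder (a point): the blank's shoulder: where the blade leaves the head, on the blade's centreline (28 mm ahead of the origin, 7 mm up)
- tip (a point): the blade's tip, on its centreline (70 mm ahead of the origin, 7 mm up)
- house_key: another key, to be left alone: round black head 29 mm across, 9 mm thick, short notched blade (47 mm ahead of the origin); origin under the head's centre
- tube_key: another key, to be left alone: black head 30 x 24 x 9 mm, round shank with a bit (38 mm ahead of the origin); origin under the head's centre
- padlock: brass padlock lying flat, body 45 x 50 x 20 mm, shackle to +y; leave alone; origin under the body's centre
- cylinder: brass lock cylinder, 62 mm long, 41 mm high; leave alone; origin under its centre
- screwdriver: screwdriver lying along its x; leave alone
- brush: brush lying along its x; leave alone
- oil: white oil bottle, 44 mm across, 120 mm high, upright; leave alone; origin under its centre

How it is judged:
By the outcome, as a careful person would: the job done as asked, in the order asked, and still so for the second after the job is handed in, while the arm keeps its last pose, push and grip.
It also fails if it takes over 50 s, if anything falls off the work surface, if the arm or the gripper's body presses on something with over 40 N, if the wrist force passes 120 N, or if a joint passes its speed limit or range.

## Robot

A 6-joint arm with a two-finger parallel gripper is mounted at the origin on the work surface. World frame = base frame: x ahead of the robot, y to its left, z up, the work surface at z = 0. Lengths are in m, angles in rad, forces in N, time in s.
With the tool pointing down it reaches from about 0.375 to 0.9 m from the base axis. Payload 3.1 kg.
Tool frame: the origin (TCP) lies between the finger pads; the fingertips stand 22 mm ahead of it and the grasp point (between the pads) lies 3 mm ahead of it; z points along the fingers, y is the direction in which the jaws open and shut (so a half turn about z gives the same grasp; the last joint's range is limited). The gripper opens to 87 mm and grips with 3 to 60 N. Pads are 19 mm wide; open, the fingers measure 117 mm over their backs; the gripper's body (75 mm by 190 mm) begins 51 mm behind the grasp point.
Start: joints at [-1.308, 0.527, 1.433, -0, 1.181, -0.178], TCP at [0.267, -0.565, 0.215] pointing down, gripper open.
Joint ranges: [-3.08, 3.08], [-0.75, 2.2], [0.22, 2.44], [-1.43, 4.57], [0, 2.65], [-2.85, 2.85]. Speed limits (rad/s): [2.79, 2.79, 3.14, 3.14, 3.14, 3.14].

## Interface

Orientations are given as a unit quaternion [x, y, z, w].
In Python, from rig import get_obs, camera, get_calibration, hand_in, search_frame gives the robot as it stands.
- The arm moves only by the shell command python3 -m jog 'ROWS' [FORCE]. ROWS is JSON, a list of rows, each an object with "grip": the closure in counts, from 0 (fully open) to 255 (shut); "travel": the shift along the world's x, y, z in cm, a list of three; "twist": the turn about the world's z in degrees. A call has 1 to 8 rows; each row shifts and turns the commanded pose from where the row before left it; what a row does not reach is not made up. A row lasts 1/10 s, in which the tool goes at most 50 mm and 8.59 degrees, less where a joint would pass 70% of its speed; a pose out of reach is approached as far as the arm can. A call is refused whole if a number of a shift passes 5 or a number of a turn 8.59, either way. A call with a gripper value outside its range is refused whole. The fingers move at their own pace and stop on an object; FORCE is the grip in N (left out, the last holds). Time passes only in rows, so rows that do not move let the fingers close. It gives the time, the measured TCP pose, the force and the opening at its end, in the units of the state.
- get_obs(): the state, without advancing time (a new reading comes with each control period).
- camera(name): name is "side" or "top"; returns the picture (420x560x3 uint8, red, green, blue); there is no depth.
- get_calibration(name): a dict with "fx", "fy", "cx", "cy" (pixels), "R" (3x3) and "t" (3): a world point X has camera coordinates R X + t. Camera axes: x right, y down, z forward; pixel columns grow to the right and rows downward; lengths in m; the calibration is good to about 2 mm. A picture is of the moment at which its call begins. get_calibration takes no time and is no camera call.
- hand_in(): hands the job in, once; it reports no verdict.
Trained networks look in the newest picture that a camera, given by its name, has taken for a name from the list of things; names that differ only in an ending like _2 or _b are one class to them, and where a whole thing is asked for, a point or a joint stands for the part that bears it (a point fixed in the world has none). Each returns a list of dicts, best first, with "p" (0 to 1); they miss things now and then, are a little off and sometimes report something else, mostly with a low value. They report only what shows in the picture. A call takes as long as a camera call.
- search_frame(target, camera): "at" ([x, y, z] in m, in world coordinates, good to about 4 mm: the middle of the surface that is visible of it).
The state is a dict: "time": time; "q": joint angles; "joint_velocities": joint speeds; "joint_torque": joint torques, N m; "position": TCP position; "tool_rot": TCP orientation; "ft_force": force on the tool from outside, world axes, zero at the start; "moment": the same for the moment, N m; "grip_width": finger opening in m.
Only numpy, scipy, OpenCV 4.12 (cv2) and the standard library are available. Lean on these libraries where they do the work, as an engineer would, in place of code of your own. Each camera call takes 0.05 s, during which the arm holds its last target. There are 200 camera calls.

## Working session

There is one attempt and no reset: what is moved stays moved. The work goes in short steps, Python scripts to look and compute and a shell command to move; the robot and the scene stay as the last step left them, time stands still between calls to the robot, and variables do not carry over. Pictures are saved under pics/ and viewed, about 8 in all and at most 12, crops included, and the job is handed in when it is done.

```bash
mkdir -p pics
cat > h.py <<'E'
import numpy as np, cv2
from rig import *
def shot(n,name):
    im=camera(n); cv2.imwrite('pics/'+name,im[:,:,::-1]); return im
def proj(n,X):
    c=get_calibration(n); R=np.array(c['R']); p=R@np.array(X,float)+np.array(c['t']); return np.array([c['fx']*p[0]/p[2]+c['cx'],c['fy']*p[1]/p[2]+c['cy']])
def unproj(n,uv,z):
    c=get_calibration(n); R=np.array(c['R']); t=np.array(c['t']); o=-R.T@t
    d=R.T@np.array([(uv[0]-c['cx'])/c['fx'],(uv[1]-c['cy'])/c['fy'],1.]); return o+d*(z-o[2])/d[2]
E
python3 - <<'E'
from h import *
np.set_printoptions(precision=4,suppress=True)
a=shot('top','top0.png');b=shot('side','side0.png')
for c in('top','side'):
  k=get_calibration(c);print(c,k['fx'],-np.array(k['R']).T@np.array(k['t']))
  for t in('blank','shoulder','tip','stop_top','lower_jaw','upper_jaw','machine'):
    print(t,[(np.round(r['at'],4),round(r['p'],2),proj(c,r['at']).round()) for r in search_frame(t,c)[:2]])
o=get_obs();print({k:np.round(v,4) for k,v in o.items()})
E
```

```text
top 419.69436448466155 [0.4906 0.1237 0.9514]
blank [(array([0.4552, 0.1387, 0.0149]), 0.61, array([267., 261.])), (array([ 0.6816, -0.0357,  0.0892]), 0.37, array([349., 152.]))]
shoulder [(array([0.4563, 0.1447, 0.0142]), 0.93, array([265., 260.]))]
tip [(array([0.4571, 0.1398, 0.0159]), 0.61, array([267., 260.]))]
stop_top [(array([0.4573, 0.1405, 0.0184]), 0.67, array([267., 260.])), (array([ 0.6838, -0.0356,  0.0878]), 0.66, array([349., 151.]))]
lower_jaw [(array([0.7471, 0.2615, 0.0813]), 0.73, array([207., 124.])), (array([ 0.6021, -0.0718,  0.1062]), 0.41, array([369., 188.]))]
upper_jaw [(array([ 0.6168, -0.0847,  0.1273]), 0.8, array([378., 179.])), (array([0.7548, 0.1521, 0.0195]), 0.52, array([259., 128.]))]
machine [(array([ 0.6637, -0.1579,  0.0582]), 0.61, array([403., 162.]))]
side 508.57276290924557 [0.4289 0.9194 0.6769]
blank [(array([0.4561, 0.1428, 0.0159]), 0.61, array([328., 242.]))]
shoulder [(array([0.4555, 0.1468, 0.0173]), 0.59, array([328., 243.]))]
tip [(array([0.4538, 0.1447, 0.0103]), 0.62, array([329., 245.]))]
stop_top [(array([ 0.6893, -0.0264,  0.0866]), 0.61, array([230., 159.]))]
lower_jaw [(array([ 0.6115, -0.0757,  0.1034]), 0.7, array([268., 144.]))]
upper_jaw [(array([ 0.6183, -0.0791,  0.1267]), 0.68, array([265., 134.]))]
machine [(array([ 0.665 , -0.0859,  0.0574]), 0.66, array([247., 157.]))]
{'time': np.float64(0.8), 'q': array([-1.3085,  0.5275,  1.4327,  0.    ,  1.1814, -0.1785]), 'joint_velocities': array([ 0.001 ,  0.0019,  0.0008, -0.0028, -0.0007, -0.0014]), 'joint_torque': array([ -0.0002, -43.9947, -17.6979,   0.0634,   0.0502,  -0.    ]), 'position': array([ 0.2667, -0.5652,  0.2151]), 'tool_rot': array([ 0.9758,  0.2186,  0.    , -0.    ]), 'ft_force': array([-0.129 ,  0.3957,  0.1627]), 'moment': array([ 0.0061, -0.0683,  0.0423]), 'grip_width': np.float64(0.0873)}
```

View pics/top0.png

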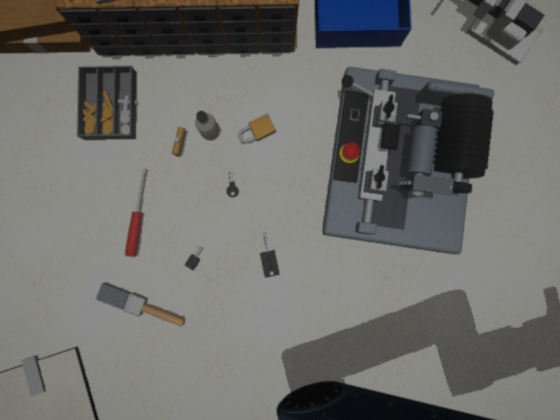

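View pics/side0.png

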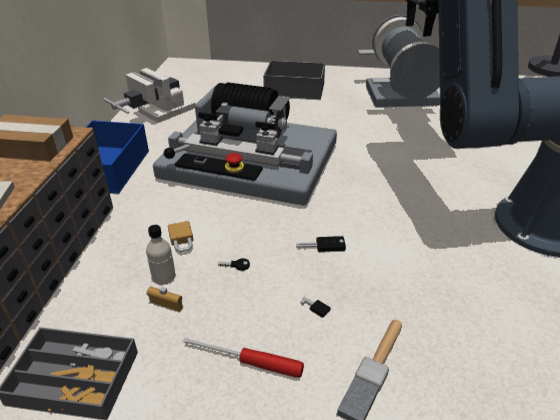

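Top view: the machine's -x end is at the bottom, with the empty vice near (375,180), the red button at (349,152), and the blank's head at (270,263) with its tip at (265,233). The side view agrees. I'll enlarge both areas.

Run:
```python
from h import *
a=cv2.imread('pics/top0.png');b=cv2.imread('pics/side0.png')
A=cv2.resize(a[135:247,325:425],None,fx=4,fy=4,interpolation=2)   # 400x448
B=cv2.resize(a[227:283,250:290],None,fx=8,fy=8,interpolation=2)  # 320x448
c=np.hstack([A,B]); cv2.imwrite('pics/c1.png',c)
S=cv2.resize(b[100:190,190:330],None,fx=5,fy=5,interpolation=2); cv2.imwrite('pics/c2.png',S)
g=cv2.cvtColor(a,cv2.COLOR_BGR2GRAY)[220:285,248:292]
m=(g<90).astype(np.uint8); n,l,st,ce=cv2.connectedComponentsWithStats(m)
i=1+np.argmax(st[1:,4]); pts=np.argwhere(l==i)[:,::-1]+[248,220]
r=cv2.minAreaRect(pts.astype(np.float32)); print(r)
print('centre',unproj('top',r[0],.014))
bx=[unproj('top',p,.014)[:2] for p in cv2.boxPoints(r)]; print(np.round(bx,4))
for i in range(2):
  d=bx[i+1]-bx[i]; print(np.linalg.norm(d),np.degrees(np.arctan2(d[1],d[0])))
# machine base corners (z=.05)
for p in((347,68),(324,235),(461,252),(493,88)): print(unproj('top',p,.05).round(4))
hsv=cv2.cvtColor(a,cv2.COLOR_BGR2HSV)[130:170,330:370]
r=((hsv[...,0]<6)|(hsv[...,0]>174))&(hsv[...,1]>150)&(hsv[...,2]>90)
p=np.argwhere(r).mean(0)[::-1]+[330,130]; print('stop',p,r.sum(),unproj('top',p,.088))
```

```text
((269.2957763671875, 263.2798767089844), (24.87576675415039, 14.781250953674316), 78.11134338378906)
centre [0.44982837 0.13477273 0.014     ]
[[0.4737 0.1562]
 [0.4799 0.1239]
 [0.4261 0.1135]
 [0.4199 0.1456]]
0.03285750242943661 -79.10641455278096
0.054855057074822744 -169.0230424510601
[ 0.878  -0.0445  0.05  ]
[0.5097 0.0161 0.05  ]
[ 0.4686 -0.2754  0.05  ]
[ 0.8269 -0.3647  0.05  ]
stop [350.89099526 150.52132701] 211 [ 0.68396903 -0.04008231  0.088     ]
```

View pics/c1.png

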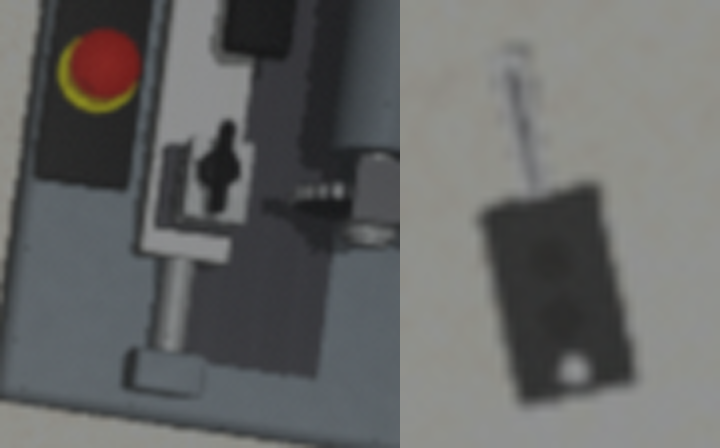

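View pics/c2.png

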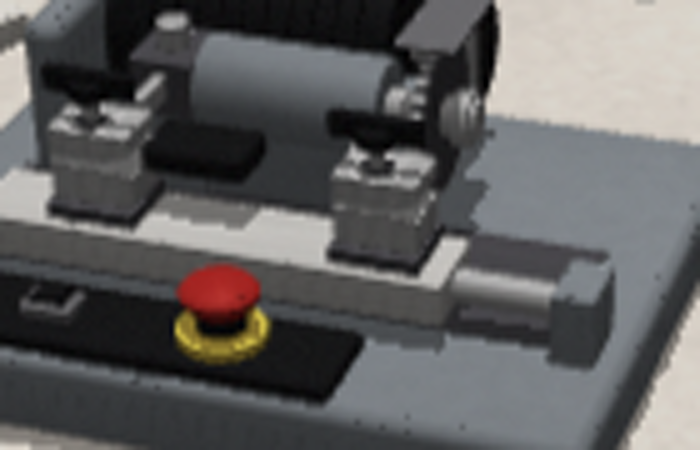

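Run:
```python
from h import *
from scipy.optimize import least_squares
np.set_printoptions(precision=4,suppress=True)
a=cv2.imread('pics/top0.png');b=cv2.imread('pics/side0.png')
g=cv2.GaussianBlur(cv2.cvtColor(a,cv2.COLOR_BGR2GRAY),(3,3),0).astype(np.float32)
def edge(p,q):
    p=np.array(p,float);q=np.array(q,float);d=(q-p)/np.linalg.norm(q-p);n=np.array([-d[1],d[0]]);P=[]
    s=np.arange(-6,6.1,.25)
    for t in np.linspace(.08,.92,60):
        c=p+t*(q-p); xy=(c+s[:,None]*n).astype(np.float32)
        v=cv2.remap(g,xy[:,0].copy(),xy[:,1].copy(),1).ravel(); k=np.argmax(abs(np.gradient(v))); P.append(unproj('top',xy[k],.045)[:2])
    vx,vy,x,y=cv2.fitLine(np.array(P,np.float32),cv2.DIST_HUBER,0,.001,.001).ravel()
    return np.degrees(np.arctan2(vy,vx))
print('front',edge((346,72),(324,235)),'end',edge((324,235),(461,252)),'back',edge((461,252),(493,88)))
def tri(pt,ps):
    r=least_squares(lambda X:np.r_[proj('top',X)-pt,proj('side',X)-ps],[.65,-.05,.1]); return r.x,np.sqrt((r.fun**2).mean())
print('knob',tri((380.5,176.75),(265.6,124.8)))
hs=cv2.cvtColor(b,cv2.COLOR_BGR2HSV)[145:180,215:255]
m=((hs[...,0]<6)|(hs[...,0]>174))&(hs[...,1]>150)&(hs[...,2]>60)
p=np.argwhere(m).mean(0)[::-1]+[215,145];print('red side',p,tri((350.9,150.5),p))
# head side view
gs=cv2.cvtColor(b,cv2.COLOR_BGR2GRAY)
A=cv2.resize(a[85:195,340:410],None,fx=5,fy=5,interpolation=2); B=cv2.resize(b[100:160,190:280],None,fx=5,fy=5,interpolation=2)
c=np.zeros((550,800,3),np.uint8);c[:,:350]=A;c[:300,350:]=B;cv2.imwrite('pics/c3.png',c)
for i,(x,y) in enumerate([(22,17,),(162,17)]): pass
```

```text
front -9.31765 end 80.64786 back -18.485882
knob (array([ 0.6185, -0.0847,  0.1464]), np.float64(0.02568747636750895))
red side [233.3769 157.6462] (array([ 0.6859, -0.0413,  0.0815]), np.float64(0.13838235666860407))
```

View pics/c3.png

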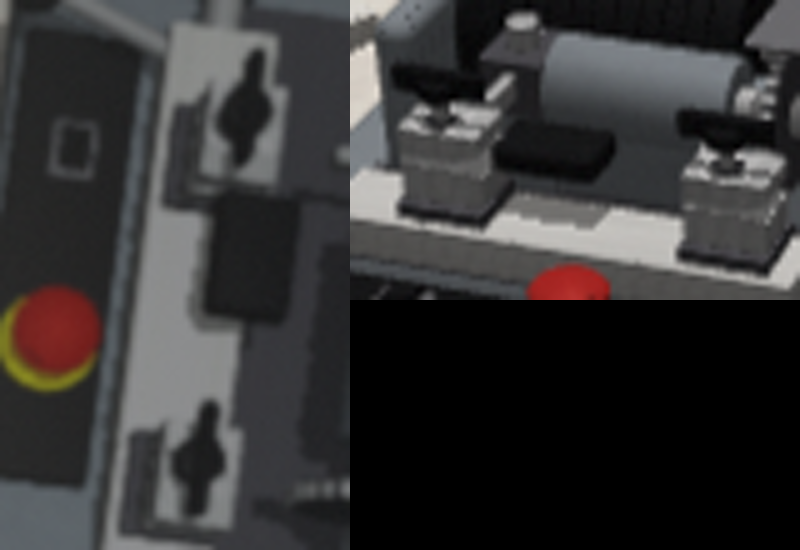

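```bash
python3 -m jog '[{"grip":255,"travel":[2.6,3.3,0],"twist":7},{"grip":255,"travel":[2.6,3.3,0],"twist":7},{"grip":255,"travel":[2.6,3.3,0],"twist":7},{"grip":255,"travel":[2.6,3.3,0],"twist":7},{"grip":255,"travel":[2.6,3.3,0],"twist":7},{"grip":255,"travel":[2.6,3.3,0],"twist":7},{"grip":255,"travel":[2.6,3.3,0],"twist":7},{"grip":255,"travel":[2.6,3.3,0],"twist":6.4}]' 20
python3 -m jog '[{"grip":255,"travel":[2.6,3.3,0],"twist":0},{"grip":255,"travel":[2.6,3.3,0],"twist":0},{"grip":255,"travel":[2.6,3.3,0],"twist":0},{"grip":255,"travel":[2.6,3.3,0],"twist":0},{"grip":255,"travel":[2.6,3.3,0],"twist":0},{"grip":255,"travel":[2.6,3.3,0],"twist":0},{"grip":255,"travel":[2.6,3.3,0],"twist":0},{"grip":255,"travel":[0,0,0],"twist":0}]'
```

```text
time: 1.6
position: [0.4757, -0.2999, 0.2153]
tool_rot: [0.761, 0.649, 0.0, 0.0]
ft_force: [0.3, -0.3, -0.3]
grip_width: 0.0308
time: 2.4
position: [0.6596, -0.0656, 0.215]
tool_rot: [0.761, 0.649, 0.002, 0.0]
ft_force: [-0.7, -1.0, 0.7]
grip_width: 0.0003
```

```bash
python3 -m jog '[{"grip":255,"travel":[2.65,3.35,0],"twist":0},{"grip":255,"travel":[0,0,-3],"twist":0},{"grip":255,"travel":[0,0,-3],"twist":0},{"grip":255,"travel":[0,0,-3],"twist":0},{"grip":255,"travel":[0,0,-0.7],"twist":0},{"grip":255,"travel":[0,0,0],"twist":0}]'
python3 - <<'E'
from h import *
b=shot('side','s1.png');a=shot('top','t1.png')
c=np.hstack([cv2.resize(cv2.imread('pics/s1.png')[60:200,180:320],None,fx=2.8,fy=2.8,interpolation=2),cv2.resize(cv2.imread('pics/t1.png')[90:230,310:450],None,fx=2.8,fy=2.8,interpolation=2)]);cv2.imwrite('pics/c4.png',c)
E
```

```text
time: 3.0
position: [0.6821, -0.0371, 0.1168]
tool_rot: [0.763, 0.647, -0.001, -0.001]
ft_force: [1.0, 0.5, 0.4]
grip_width: 0.001
```

View pics/c4.png

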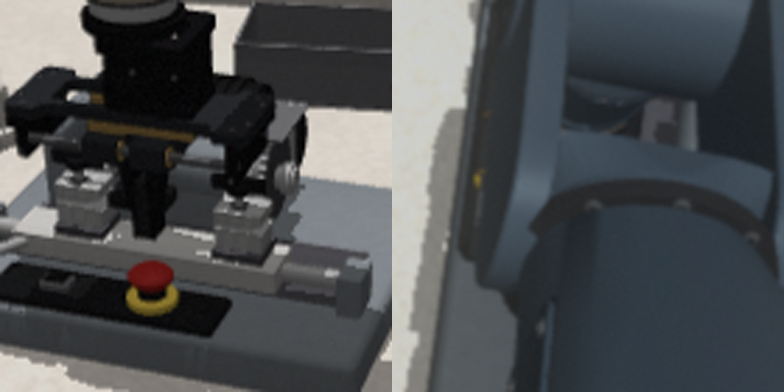

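Run:
```python
from h import *
o=get_obs();print(o['position'],o['ft_force'])
p=o['position'];print(proj('side',p-[0,0,.022]),'btn',proj('side',[.685,-.040,.09]),proj('side',[.685,-.020,.09]))
for uv in((232.5,144),): print(unproj('side',uv,p[2]-.022))
for uv in((233,153.5),(233,157)): print(unproj('side',uv,.09))
print('top of red: px', proj('top',[.685,-.04,.09]))
```

```text
[ 0.68418842 -0.03735716  0.11951876] [ 0.24761679 -0.17131693 -0.34284173]
[233.47525288 152.43736427] btn [233.59388385 154.72148242] [231.58046412 159.32757009]
[ 0.69483777 -0.07403445  0.09751876]
[ 0.6875174  -0.04504316  0.09      ]
[ 0.68411198 -0.03016225  0.09      ]
top of red: px [351.01135804 149.81932313]
```

Run:
```python
from h import *
b=shot('side','s2.png');o=get_obs();print(o['position'],o['time'])
s1=cv2.imread('pics/s1.png').astype(int);s2=cv2.imread('pics/s2.png').astype(int);print(abs(s1-s2).max(),(abs(s1-s2)>40).any(2).sum())
print(cv2.cvtColor(cv2.imread('pics/s2.png'),6)[124:166,226:240:2])
```

```text
[ 0.68455627 -0.03737615  0.12007236] 3.15
206 644
[[  3  14  15   9   5   6  11]
 [  7  14  12   6   9   4  13]
 [  8  10  12   8   5   5   8]
 [  4  11  11   8   7   5  14]
 [  4  12  13   6   5   5  15]
 [  5   8  13   5   7   5  11]
 [  7  13  15   7   5   5  10]
 [  6  13  14   7   6   5  12]
 [  6  12  10   9   8   6   8]
 [  7  12  13  14   5   7  12]
 [  8  14  12   6   7   4   9]
 [ 16  11  12   6   6   4  10]
 [ 19   9  14   9   4   9  30]
 [ 22  10  12   8   7   4  50]
 [ 31  10   9   7   7   4  44]
 [ 58   9  11   6   4   7  34]
 [ 68   7  13  13   6   5  76]
 [ 67  11  11  12   9  42 124]
 [ 68  11  13  10   5  90 113]
 [ 86  60  48  21  14 110 114]
 [116 115  99  70  66 115 114]
 [115 116 115 115 114 115 116]
 [114 114 115 115 116 115 116]
 [114 113 113 114 114 113 113]
 [112 113 113 113 113 112 113]
 [ 96 103 106 110 112 112 113]
 [ 79  77  82  95 101 105 109]
 [ 78  78  77  77  75  82  93]
 [ 79  79  77  74  73  74  77]
 [ 78  77  74  56  49  55  72]
 [ 78  65  45  45  42  44  47]
 [ 74  44  44  46  45  46  44]
 [ 57  44  45  46  47  45  44]
 [ 46  44  44  46  49  47  46]
 [ 42  44  45  49  50  50  45]
 [ 42  44  47  50  52  49  44]
 [ 33  42  46  49  50  46  40]
 [ 19  37  42  44  44  41  33]
 [ 34  46  31  34  34  28  24]
 [ 78  85  25  24  28  25  16]
 [112 116  10  18  18  13   8]
 [114 115   9  13  10  10   9]]
```

```bash
python3 -m jog '[{"grip":255,"travel":[0.2,0.5,-0.3],"twist":0},{"grip":255,"travel":[0,0,-0.3],"twist":0},{"grip":255,"travel":[0,0,-0.2],"twist":0},{"grip":255,"travel":[0,0,0],"twist":0},{"grip":255,"travel":[0,0,0],"twist":0}]'
python3 - <<'E'
from h import *
b=shot('side','s3.png');o=get_obs();print(o['position'],o['time'],o['ft_force'])
g=cv2.cvtColor(cv2.imread('pics/s3.png'),6)[134:166,226:240:2]; print(g[:,3])
E
```

```text
time: 3.65
position: [0.6851, -0.0317, 0.11]
tool_rot: [0.762, 0.647, -0.0, -0.0]
ft_force: [-0.2, -0.1, -0.1]
grip_width: 0.0008
[ 0.6851872  -0.03175665  0.11005175] 3.7 [-1.3522408  -0.82051556 -0.41472266]
[ 6  7  5  7  8  4  6  3  9  6  4  5  7  5  7 41 78 77 74 56 44 43 45 47
 48 48 48 45 33 25 19  9]
```

```bash
for i in 1; do python3 -m jog '[{"grip":255,"travel":[0,0,-0.2],"twist":0},{"grip":255,"travel":[0,0,-0.2],"twist":0},{"grip":255,"travel":[0,0,0],"twist":0}]'; done
python3 - <<'E'
from h import *
b=shot('side','s4.png');o=get_obs();print(o['position'],o['time'],o['ft_force'])
g=cv2.cvtColor(cv2.imread('pics/s4.png'),6)[134:166,226:240:2]; print(g[:,3])
c=cv2.resize(cv2.imread('pics/s4.png')[80:180,170:320],None,fx=5,fy=5,interpolation=2);cv2.imwrite('pics/c5.png',c)
E
```

```text
time: 4.0
position: [0.6849, -0.0317, 0.1056]
tool_rot: [0.762, 0.647, -0.0, -0.0]
ft_force: [-0.3, 0.1, 0.3]
grip_width: 0.0005
[ 0.68497318 -0.03172543  0.10572293] 4.05 [-0.36450746  0.05464076  0.02731985]
[ 7  9  5  7  6  8  8  9  7  7  6  8  9 10  6  9 12 47 74 56 44 44 45 46
 48 51 47 44 34 26 19  8]
```

View pics/c5.png

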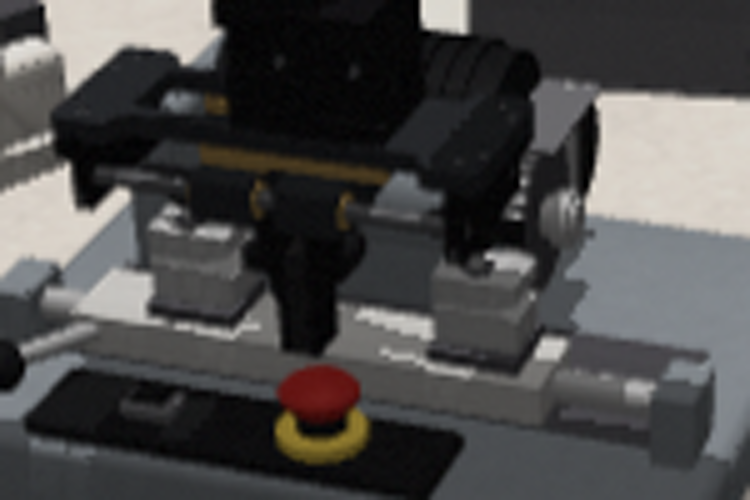

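Run:
```python
from h import *
for s in(-1,1):
  for h in (.193,.215): print(s,h,proj('side',[.267+s*.427*.05,-.565-s*.904*.05,h]),proj('top',[.267+s*.427*.05,-.565-s*.904*.05,h]))
c=cv2.resize(cv2.imread('pics/side0.png')[0:60,390:460],None,fx=8,fy=8,interpolation=2)
cv2.imwrite('pics/c6.png',c)
```

```text
-1 0.193 [425.45874965  45.39443537] [643.42363709 378.85069968]
-1 0.215 [426.78687163  37.40026944] [654.77619911 382.97063181]
1 0.193 [408.14530339  34.16010165] [692.69954933 353.06824069]
1 0.215 [409.24777151  26.48036496] [705.50677064 356.38054779]
```

View pics/c6.png

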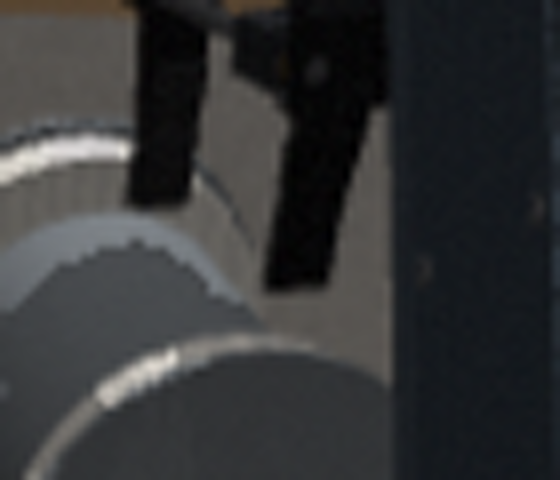

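The pictures show the real fingertips at about TCP height, not 22 mm below it. I'll let contact decide and go down in small steps while watching the force.

```bash
python3 -m jog '[{"grip":255,"travel":[0,0,-0.4],"twist":0},{"grip":255,"travel":[0,0,-0.3],"twist":0},{"grip":255,"travel":[0,0,0],"twist":0}]'
for i in 1 2 3; do python3 -m jog '[{"grip":255,"travel":[0,0,-0.3],"twist":0},{"grip":255,"travel":[0,0,0],"twist":0}]' | grep -E "pos|force"; done
```

```text
time: 4.35
position: [0.6847, -0.0316, 0.0983]
tool_rot: [0.762, 0.647, -0.0, -0.001]
ft_force: [-0.3, 0.5, -1.2]
grip_width: 0.0006
position: [0.6849, -0.0317, 0.0956]
ft_force: [0.3, 0.1, -0.1]
position: [0.6849, -0.0316, 0.0926]
ft_force: [0.5, 0.0, -0.4]
position: [0.6849, -0.0317, 0.0896]
ft_force: [-0.3, 0.1, 0.4]
```

```bash
for i in 1 2 3; do python3 -m jog '[{"grip":255,"travel":[0,0,-0.2],"twist":0},{"grip":255,"travel":[0,0,0],"twist":0}]' | grep -E "pos|force"; done
python3 - <<'E'
from h import *
b=shot('side','s5.png')
g=cv2.cvtColor(cv2.imread('pics/s5.png'),6)[134:170,226:240:2]; print(g[:,3])
E
```

```text
position: [0.685, -0.0317, 0.0877]
ft_force: [0.3, 0.3, 1.2]
position: [0.685, -0.0317, 0.0858]
ft_force: [1.1, 0.2, 0.4]
position: [0.685, -0.0317, 0.0838]
ft_force: [-1.0, 0.6, -0.6]
[ 13  14  15   7   8   6   8   9   6   7   8   6   7   7  11   6   4   8
   9   6   8  11  14  11  10  28  48  43  35  25  16   9  14  49  98 111]
```

Run:
```python
from h import *
for z in (.062,.084,.09,.1): print(z,proj('side',[.685,-.0317,z]))
c=cv2.resize(cv2.imread('pics/s5.png')[80:180,170:320],None,fx=5,fy=5,interpolation=2);cv2.imwrite('pics/c7.png',c)
print(get_obs()['joint_torque'],get_obs()['q'])
```

```text
0.062 [233.54912807 167.28089859]
0.084 [232.93507165 158.92913157]
0.09 [232.76510849 156.61746661]
0.1 [232.47941382 152.73174015]
[-7.62885029e-03 -5.10210764e+01 -1.50907195e+01  6.26552291e-02
  3.66392022e-02  2.19760022e-05] [-2.08825133e-01  7.59115340e-01  1.36875719e+00  3.43010587e-06
  1.01409252e+00 -4.57397667e-02]
```

View pics/c7.png

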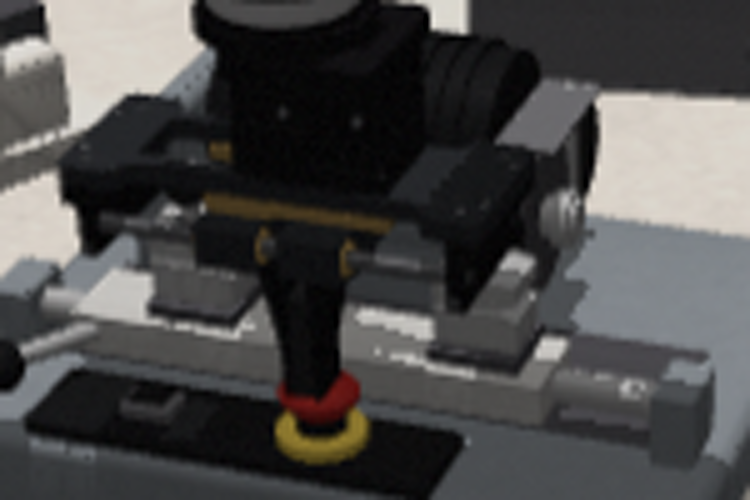

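```bash
for i in 1 2 3; do python3 -m jog '[{"grip":255,"travel":[0,0,-0.15],"twist":0},{"grip":255,"travel":[0,0,0],"twist":0}]' | grep -E "pos|force"; done
```

```text
position: [0.6854, -0.0317, 0.0829]
ft_force: [-1.0, 0.9, 0.7]
position: [0.6854, -0.0318, 0.0816]
ft_force: [-0.9, -0.6, 3.4]
position: [0.6854, -0.0318, 0.0798]
ft_force: [-1.6, 1.1, 4.6]
```

```bash
for i in 1 2 3 4; do python3 -m jog '[{"grip":255,"travel":[0,0,-0.15],"twist":0},{"grip":255,"travel":[0,0,0],"twist":0}]' | grep -E "pos|force"; done
```

```text
position: [0.6854, -0.0318, 0.0782]
ft_force: [-1.0, -0.1, 2.8]
position: [0.6854, -0.0318, 0.0766]
ft_force: [-0.9, -0.3, 3.5]
position: [0.6854, -0.0318, 0.0758]
ft_force: [-1.9, 0.2, 8.7]
position: [0.6855, -0.0318, 0.0757]
ft_force: [-4.1, 0.5, 13.0]
```

```bash
python3 -m jog '[{"grip":255,"travel":[0,0,-0.2],"twist":0},{"grip":255,"travel":[0,0,0],"twist":0},{"grip":255,"travel":[0,0,2],"twist":0},{"grip":255,"travel":[0,0,3],"twist":0},{"grip":255,"travel":[0,0,3],"twist":0},{"grip":255,"travel":[0,0,3],"twist":0}]'
python3 -m jog '[{"grip":70,"travel":[-2.96,2.1,0],"twist":-7.74},{"grip":70,"travel":[-2.96,2.1,0],"twist":-7.74},{"grip":70,"travel":[-2.96,2.1,0],"twist":-7.74},{"grip":70,"travel":[-2.96,2.1,0],"twist":-7.74},{"grip":70,"travel":[-2.96,2.1,0],"twist":-7.74},{"grip":70,"travel":[-2.96,2.1,0],"twist":-7.74},{"grip":70,"travel":[-2.96,2.1,0],"twist":-7.74},{"grip":70,"travel":[-2.96,2.1,0],"twist":-7.74}]' 40
python3 -m jog '[{"grip":70,"travel":[0,0,0],"twist":-7.74},{"grip":70,"travel":[0,0,-4],"twist":0},{"grip":70,"travel":[0,0,-4],"twist":0},{"grip":70,"travel":[0,0,-1],"twist":0},{"grip":70,"travel":[0,0,0],"twist":0},{"grip":70,"travel":[0,0,0],"twist":0}]'
python3 - <<'E'
from h import *
b=shot('side','s6.png');o=get_obs();p=o['position'];print(p,o['time'],o['ft_force'])
q=o['tool_rot'];y=2*np.arctan2(q[1],q[0]);print(np.degrees(y))
w=o['grip_width']/2;d=np.array([np.sin(y),-np.cos(y),0])
for s in(-1,1):
  for dz in(0,.022): print(s,dz,proj('side',p+s*w*d-[0,0,dz]))
print(search_frame('stop_top','side')[:1])
c=np.hstack([cv2.resize(cv2.imread('pics/s6.png')[160:280,270:390],None,fx=4,fy=4,interpolation=2),cv2.resize(cv2.imread('pics/s6.png')[130:190,200:260],None,fx=4,fy=8,interpolation=2)]);cv2.imwrite('pics/c8.png',c)
E
```

```text
time: 7.6
position: [0.6846, -0.0316, 0.1813]
tool_rot: [0.762, 0.647, -0.001, -0.001]
ft_force: [0.3, 0.1, 0.4]
grip_width: 0.0005
time: 8.4
position: [0.4468, 0.1369, 0.1809]
tool_rot: [0.987, 0.16, -0.0, -0.0]
ft_force: [-0.1, -0.7, -0.7]
grip_width: 0.0568
time: 9.0
position: [0.4491, 0.1363, 0.0921]
tool_rot: [0.995, 0.096, 0.0, 0.0]
ft_force: [-0.8, -0.1, -0.3]
grip_width: 0.0632
[0.44957464 0.13630115 0.09261044] 9.05 [ 0.22821734  0.40202919 -0.03348266]
10.9872925323051
-1 0 [335.44282314 219.56031359]
-1 0.022 [334.76254962 228.73520287]
1 0 [331.34240318 199.71918636]
1 0.022 [330.74986872 208.69731839]
[]
```

View pics/c8.png

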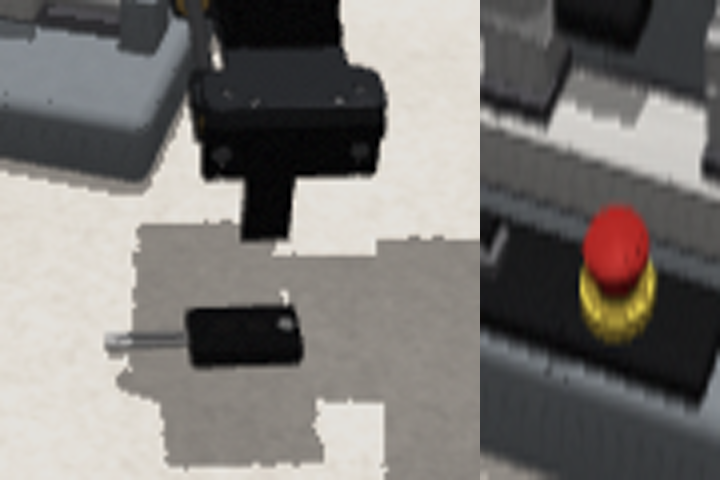

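```bash
python3 - <<'E'
from h import *
for f in('side0','s6'):
  hs=cv2.cvtColor(cv2.imread(f'pics/{f}.png'),cv2.COLOR_BGR2HSV)[145:180,215:255]
  m=((hs[...,0]<6)|(hs[...,0]>174))&(hs[...,1]>150)&(hs[...,2]>60);w=np.argwhere(m);print('red',w.mean(0),m.sum(),w.min(0),w.max(0))
# head outline in side: top-face corners approx from crop/4
for uv in((187,310),(297,305),(302,360),(187,362)): print(unproj('side',(270+uv[0]/4,160+uv[1]/4),.012))
print(unproj('side',(270+244/4,160+337/4),.008))
E
python3 -m jog '[{"grip":70,"travel":[0,0,-3],"twist":0},{"grip":70,"travel":[0,0,-3],"twist":0},{"grip":70,"travel":[0,0,0],"twist":0},{"grip":70,"travel":[0,0,0],"twist":0}]'
```

```text
red [12.64615385 18.37692308] 130 [ 8 10] [17 26]
red [15.53435115 18.54198473] 131 [11 10] [20 26]
[0.47923842 0.127987   0.012     ]
[0.42428841 0.1161349  0.012     ]
[0.41970244 0.15800177 0.012     ]
[0.4755195  0.16750366 0.012     ]
[0.44927874 0.14012075 0.008     ]
time: 9.5
position: [0.4489, 0.1363, 0.0324]
tool_rot: [0.995, 0.096, 0.0, 0.0]
ft_force: [-0.1, 0.2, 0.8]
grip_width: 0.0634
```

```bash
python3 -m jog '[{"grip":70,"travel":[0,0,-0.8],"twist":0},{"grip":70,"travel":[0,0,-0.7],"twist":0},{"grip":70,"travel":[0,0,0],"twist":0}]' | grep -E "pos|force"
for i in 1 2 3 4; do python3 -m jog '[{"grip":70,"travel":[0,0,-0.25],"twist":0},{"grip":70,"travel":[0,0,0],"twist":0}]' | grep -E "pos|force"; done
```

```text
position: [0.4484, 0.1363, 0.0166]
ft_force: [0.2, 0.1, -0.2]
position: [0.4484, 0.1363, 0.014]
ft_force: [-0.3, -1.2, -0.7]
position: [0.4483, 0.1363, 0.0114]
ft_force: [0.3, 0.4, 0.5]
position: [0.4482, 0.1363, 0.0088]
ft_force: [0.5, 0.2, 0.4]
position: [0.4483, 0.1363, 0.0063]
ft_force: [0.9, 0.6, -0.9]
```

```bash
for i in 1 2 3; do python3 -m jog '[{"grip":70,"travel":[0,0,-0.2],"twist":0},{"grip":70,"travel":[0,0,0],"twist":0}]' | grep -E "pos|force"; done
python3 - <<'E'
from h import *
b=shot('side','s7.png')
c=cv2.resize(cv2.imread('pics/s7.png')[190:280,270:390],None,fx=6,fy=6,interpolation=2);cv2.imwrite('pics/c9.png',c)
E
```

```text
position: [0.4483, 0.1363, 0.0044]
ft_force: [-0.7, 0.3, -0.0]
position: [0.4483, 0.1363, 0.0024]
ft_force: [-0.1, 0.7, 0.1]
position: [0.4483, 0.1363, 0.0004]
ft_force: [0.6, 0.1, 0.4]
```

View pics/c9.png

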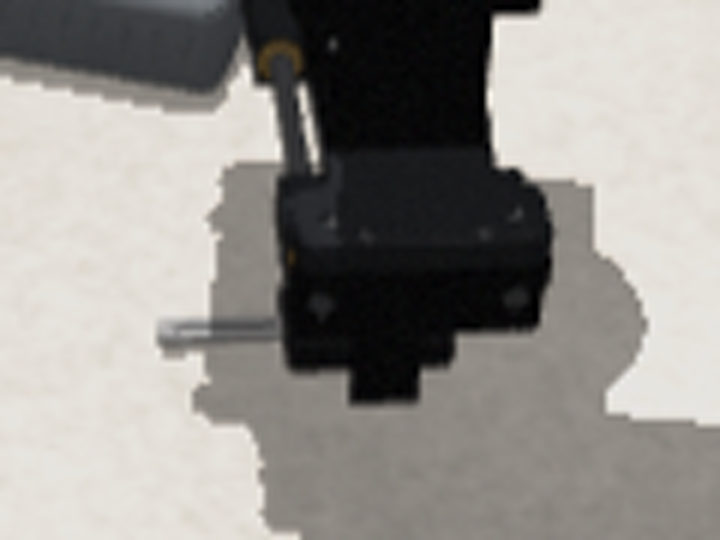

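```bash
for i in 1 2 3 4; do python3 -m jog '[{"grip":70,"travel":[0,0,-0.15],"twist":0},{"grip":70,"travel":[0,0,0],"twist":0}]' | grep -E "pos|force"; done
```

```text
position: [0.4483, 0.1363, -0.0011]
ft_force: [-0.9, 0.6, -0.4]
position: [0.4483, 0.1363, -0.0026]
ft_force: [0.8, 0.7, -0.1]
position: [0.4483, 0.1363, -0.0041]
ft_force: [0.7, 0.1, -0.1]
position: [0.4483, 0.1363, -0.0056]
ft_force: [0.1, -0.3, -0.5]
```

```bash
for i in 1 2 3; do python3 -m jog '[{"grip":70,"travel":[0,0,-0.08],"twist":0},{"grip":70,"travel":[0,0,0],"twist":0}]' | grep -E "pos|force"; done
```

```text
position: [0.4484, 0.1363, -0.0063]
ft_force: [0.1, 0.8, -0.1]
position: [0.4484, 0.1363, -0.007]
ft_force: [0.3, 0.1, -0.3]
position: [0.4484, 0.1363, -0.0071]
ft_force: [-0.5, 0.2, 8.1]
```

```bash
python3 -m jog '[{"grip":70,"travel":[0,0,0.22],"twist":0},{"grip":70,"travel":[0,0,0],"twist":0},{"grip":255,"travel":[0,0,0],"twist":0},{"grip":255,"travel":[0,0,0],"twist":0},{"grip":255,"travel":[0,0,0],"twist":0},{"grip":255,"travel":[0,0,0],"twist":0},{"grip":255,"travel":[0,0,0],"twist":0},{"grip":255,"travel":[0,0,0],"twist":0}]' 45
python3 - <<'E'
from h import *
o=get_obs();print(o['position'],o['ft_force'],o['grip_width'],o['time']);q=o['tool_rot'];print(np.degrees(2*np.arctan2(q[1],q[0])))
E
```

```text
time: 13.45
position: [0.4483, 0.1363, -0.0057]
tool_rot: [0.995, 0.096, -0.0, -0.0]
ft_force: [-0.0, 0.4, 0.2]
grip_width: 0.0335
[ 0.44831582  0.13626853 -0.00573148] [-0.02745056  0.40792487  0.23414207] 0.03346716907688762 13.45
10.996912232205228
```

```bash
python3 -m jog '[{"grip":255,"travel":[0,0,1],"twist":0},{"grip":255,"travel":[0,0,3],"twist":0},{"grip":255,"travel":[0,0,3],"twist":0},{"grip":255,"travel":[0,0,3],"twist":0},{"grip":255,"travel":[0,0,3],"twist":0},{"grip":255,"travel":[0,0,2],"twist":0},{"grip":255,"travel":[0,0,0],"twist":0}]'
python3 -m jog '[{"grip":255,"travel":[1.05,-3.68,0],"twist":-4},{"grip":255,"travel":[1.05,-3.68,0],"twist":-4},{"grip":255,"travel":[1.05,-3.68,0],"twist":-4},{"grip":255,"travel":[1.05,-3.68,0],"twist":-4},{"grip":255,"travel":[1.05,-3.68,0],"twist":-4.35},{"grip":255,"travel":[1.05,-3.68,0],"twist":0},{"grip":255,"travel":[0,0,0],"twist":0},{"grip":255,"travel":[0,0,0],"twist":0}]'
python3 - <<'E'
from h import *
o=get_obs();print(o['position'],o['grip_width']);q=o['tool_rot'];print(np.degrees(2*np.arctan2(q[1],q[0])))
a=shot('top','t8.png');b=shot('side','s8.png')
for c in('side','top'):
  for t in('tip','shoulder','blank','upper_jaw','lower_jaw'):
    print(c,t,[(np.round(r['at'],4),round(r['p'],2),proj(c,r['at']).round()) for r in search_frame(t,c)[:2]])
E
```

```text
time: 14.15
position: [0.4503, 0.1365, 0.1475]
tool_rot: [0.995, 0.096, 0.004, 0.0]
ft_force: [0.8, -0.7, -1.2]
grip_width: 0.0331
time: 14.95
position: [0.5104, -0.085, 0.1433]
tool_rot: [0.997, -0.083, -0.001, -0.001]
ft_force: [0.2, -0.4, -0.6]
grip_width: 0.0337
[ 0.51042405 -0.08495409  0.14329725] 0.03374645980018916
-9.483195556793904
side tip [(array([ 0.5024, -0.0811,  0.1554]), 0.52, array([318., 125.]))]
side shoulder [(array([ 0.505 , -0.0782,  0.1621]), 0.66, array([316., 123.]))]
side blank [(array([ 0.5019, -0.0762,  0.1614]), 0.79, array([318., 124.]))]
side upper_jaw [(array([ 0.6156, -0.0793,  0.1272]), 0.77, array([267., 134.])), (array([ 0.6688, -0.086 ,  0.0569]), 0.22, array([246., 157.]))]
side lower_jaw [(array([ 0.6137, -0.0767,  0.1036]), 0.67, array([268., 144.])), (array([0.7522, 0.163 , 0.023 ]), 0.59, array([181., 232.]))]
top tip []
top shoulder []
top blank [(array([ 0.6156, -0.0819,  0.1231]), 0.44, array([376., 180.]))]
top upper_jaw [(array([ 0.6161, -0.0788,  0.127 ]), 0.74, array([375., 180.]))]
top lower_jaw []
```

```bash
python3 -m jog '[{"grip":255,"travel":[0,0,-2],"twist":0},{"grip":255,"travel":[0,0,-2],"twist":0},{"grip":255,"travel":[0,0,-0.2],"twist":0},{"grip":255,"travel":[0,0,0],"twist":0},{"grip":255,"travel":[0,0,0],"twist":0}]'
python3 - <<'E'
from h import *
o=get_obs();p=o['position'];print(p,o['ft_force'])
a=shot('top','t9.png');b=shot('side','s9.png')
y=np.radians(-9.4);ex=np.array([np.cos(y),np.sin(y),0])
tip=p+ex*.0715+[0,0,.0127];sh=p+ex*.0295+[0,0,.0127];m=np.array([.594,-.098,.1136])
S=cv2.resize(cv2.imread('pics/s9.png')[100:170,245:345],None,fx=8,fy=8,interpolation=2)
for X,col in((tip,(0,0,255)),(sh,(0,255,0)),(m,(255,0,255))):
  u=(proj('side',X)-[244.5,99.5])*8;print(proj('side',X),proj('top',X)); cv2.circle(S,tuple(int(v) for v in u),3,col,1)
cv2.imwrite('pics/c10.png',S)
E
```

```text
time: 16.05
position: [0.512, -0.0847, 0.103]
tool_rot: [0.997, -0.082, 0.001, 0.0]
ft_force: [0.1, -1.2, -0.4]
grip_width: 0.0337
[ 0.51200848 -0.08474785  0.10302506] [ 0.09492435 -1.23086661 -0.38636269]
[282.40200812 135.55722968] [383.16439967 196.8584131 ]
[300.11882593 138.25359966] [380.50465384 217.57254227]
[277.54923837 135.71410934] [383.45955878 191.29981678]
```

View pics/c10.png

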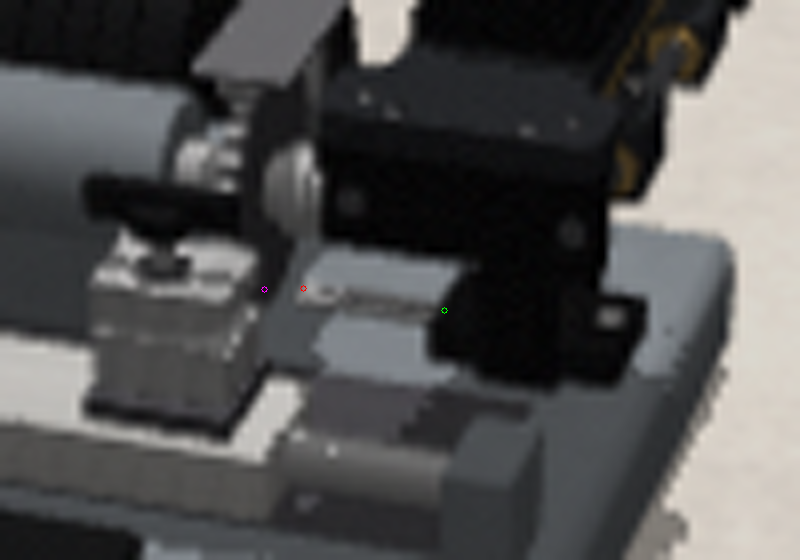

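The blade is in line with the mouth. The tip is about 1 px below where I predicted it, so I'll check numerically for blade droop.

Run:
```python
from h import *
g=cv2.cvtColor(cv2.imread('pics/s9.png'),6).astype(int);g0=cv2.cvtColor(cv2.imread('pics/side0.png'),6).astype(int)
print('cols',list(range(279,303,2)))
for r in range(131,145): print(r,g[r,279:303:2],g0[r,279:303:2])
o=get_obs();p=o['position'];y=np.radians(-9.4);ex=np.array([np.cos(y),np.sin(y),0]);ey=np.array([-np.sin(y),np.cos(y),0])
for d in(.0715,.05,.0295):
  print(d,[proj('side',p+ex*d+ey*a+[0,0,.0127+b]).round(1) for a,b in((-.005,.0016),(.005,.0016),(.005,-.0016))])
print(o['moment'],o['ft_force'])
```

```text
cols [279, 281, 283, 285, 287, 289, 291, 293, 295, 297, 299, 301]
131 [ 25  41  77  95 109  80  78  55  38  20   5   6] [ 25  42  77  93 132 131 131 132 132 132 132 132]
132 [ 25  61  77 128 131 132 132 112  94  78  71  53] [ 25  60  78 129 131 132 132 132 133 132 132 131]
133 [ 25  74  94 130 130 132 132 132 133 133 133 110] [ 26  75  93 130 129 132 132 131 132 131 132 132]
134 [ 26  76 132 133 130 132 132 132 132 132 134 122] [ 25  75 127 130 129 132 132 131 131 132 133 133]
135 [ 28  78 150 129 134 125 127 132 134 132 133  72] [ 28  78 117 120 131 131 131 133 133 131 132 133]
136 [ 41  78 153 102 128  96 106 116 127 129 130  31] [ 40  78  78  79 117 132 132 132 133 132 131 132]
137 [ 64  78 110 130  88  66  78  84  99 106 111  16] [ 64  79  78  78  94 131 133 132 131 132 132 131]
138 [77 79 75 71 87 85 88 81 72 76 59 12] [ 76  78  77  76 127 131 134 132 132 132 132 132]
139 [ 78  79  78  76 116 100  93  85  80  87  39  12] [ 78  78  79  78 126 131 134 134 134 132 133 132]
140 [ 78  77  78  95 130 132 134 122 102  94  15  12] [ 78  78  78  94 129 131 133 133 134 134 133 132]
141 [ 79  78  78 128 133 132 132 132 134 134  14  10] [ 78  77  77 127 131 132 131 133 133 134 133 133]
142 [ 78  78  78 129 134 134 132 133 132 133  14   7] [ 78  78  78 128 132 133 132 133 131 132 133 134]
143 [ 79  79  78 132 134 133 132 133 133 132  16   9] [ 78  78  78 131 134 133 131 132 132 132 132 133]
144 [ 75  77  78 117 132 132 133 132 132 133  28  10] [ 75  75  78 117 132 132 131 132 132 131 132 134]
0.0715 [array([283. , 133.8]), array([281.7, 135.9]), array([281.7, 137.1])]
0.05 [array([292. , 135.2]), array([290.7, 137.2]), array([290.7, 138.5])]
0.0295 [array([300.7, 136.5]), array([299.5, 138.6]), array([299.4, 139.8])]
[ 0.08967438  0.03695326 -0.02717283] [ 0.89255564 -0.25386349 -1.68703769]
```

Blade is level, and its ~1 px offset matches the side camera's offset on the knob and button. Lowering to blade height and advancing.

```bash
python3 -m jog '[{"grip":255,"travel":[0,0,-0.19],"twist":0},{"grip":255,"travel":[0.4,-0.065,0],"twist":0},{"grip":255,"travel":[0.4,-0.065,0],"twist":0},{"grip":255,"travel":[0,0,0],"twist":0}]' 55
for i in 1 2 3; do python3 -m jog '[{"grip":255,"travel":[0.3,-0.05,0],"twist":0},{"grip":255,"travel":[0,0,0],"twist":0}]' | grep -E "pos|force|width"; done
```

```text
time: 16.55
position: [0.5206, -0.0862, 0.1007]
tool_rot: [0.997, -0.082, 0.001, 0.0]
ft_force: [0.5, 0.2, -0.5]
grip_width: 0.0332
position: [0.5229, -0.0865, 0.1005]
ft_force: [0.2, -0.1, 0.6]
grip_width: 0.0337
position: [0.5259, -0.087, 0.1005]
ft_force: [0.2, -0.2, -1.0]
grip_width: 0.0334
position: [0.529, -0.0875, 0.1005]
ft_force: [-0.3, -0.5, -0.9]
grip_width: 0.0334
```

```bash
python3 -m jog '[{"grip":255,"travel":[0.3,-0.05,0.04],"twist":0},{"grip":255,"travel":[0,0,0],"twist":0}]' | grep -E "pos|force|width"
for i in 1 2 3 4 5; do python3 -m jog '[{"grip":255,"travel":[0.3,-0.05,0],"twist":0},{"grip":255,"travel":[0,0,0],"twist":0}]' | grep -E "pos|force|width"; done
```

```text
position: [0.5318, -0.088, 0.1009]
ft_force: [1.0, 0.1, -1.0]
grip_width: 0.0333
position: [0.5334, -0.088, 0.1006]
ft_force: [-0.8, 0.5, 0.1]
grip_width: 0.0335
position: [0.5339, -0.0879, 0.1002]
ft_force: [-6.7, 0.2, 3.2]
grip_width: 0.033
position: [0.5357, -0.0879, 0.1002]
ft_force: [-8.9, 0.8, 3.9]
grip_width: 0.0337
position: [0.5384, -0.0882, 0.1002]
ft_force: [-9.2, 1.1, 4.7]
grip_width: 0.0335
position: [0.5425, -0.089, 0.1004]
ft_force: [-7.5, -0.1, 4.1]
grip_width: 0.0335
```

```bash
python3 -m jog '[{"grip":255,"travel":[0.2,-0.033,0.05],"twist":0},{"grip":255,"travel":[0,0,0],"twist":0}]' | grep -E "pos|force|width"
for i in 1 2 3; do python3 -m jog '[{"grip":255,"travel":[0.3,-0.05,0],"twist":0},{"grip":255,"travel":[0,0,0],"twist":0}]' | grep -E "pos|force|width"; done
```

```text
position: [0.5449, -0.0895, 0.1008]
ft_force: [-6.9, 1.5, 1.3]
grip_width: 0.0331
position: [0.548, -0.09, 0.1008]
ft_force: [-5.7, 1.3, 2.8]
grip_width: 0.0331
position: [0.551, -0.0905, 0.1008]
ft_force: [-5.8, 1.0, 2.9]
grip_width: 0.0336
position: [0.5539, -0.091, 0.1008]
ft_force: [-6.0, 1.2, 3.1]
grip_width: 0.0334
```

```bash
python3 -m jog '[{"grip":255,"travel":[0.3,-0.05,0.03],"twist":0},{"grip":255,"travel":[0,0,0],"twist":0}]' | grep -E "pos|force"
for i in 1 2 3; do python3 -m jog '[{"grip":255,"travel":[0.2,-0.033,0],"twist":0},{"grip":255,"travel":[0,0,0],"twist":0}]' | grep -E "pos|force"; done
```

```text
position: [0.5574, -0.0916, 0.101]
ft_force: [-6.0, 1.2, 0.5]
position: [0.5591, -0.0919, 0.1009]
ft_force: [-6.6, 1.4, 1.2]
position: [0.5611, -0.0922, 0.1009]
ft_force: [-6.4, 0.9, 0.3]
position: [0.5631, -0.0925, 0.1009]
ft_force: [-5.4, 1.0, 2.1]
```

```bash
for i in 1 2 3; do python3 -m jog '[{"grip":255,"travel":[0.1,-0.016,0],"twist":0},{"grip":255,"travel":[0,0,0],"twist":0}]' | grep -E "time|pos|force|rot"; done
```

```text
time: 20.15
position: [0.5639, -0.0926, 0.1009]
tool_rot: [0.997, -0.081, -0.004, -0.001]
ft_force: [-6.3, 1.0, 1.5]
time: 20.35
position: [0.5649, -0.0928, 0.1009]
tool_rot: [0.997, -0.081, -0.004, -0.001]
ft_force: [-6.3, 1.0, 1.4]
time: 20.55
position: [0.5657, -0.0929, 0.1009]
tool_rot: [0.997, -0.081, -0.004, -0.001]
ft_force: [-6.5, 1.6, 2.0]
```

```bash
for i in 1 2 3 4; do python3 -m jog '[{"grip":255,"travel":[0.08,-0.013,0],"twist":0},{"grip":255,"travel":[0,0,0],"twist":0}]' | grep -E "pos|force"; done
```

```text
position: [0.5657, -0.0929, 0.1008]
ft_force: [-8.8, 1.3, 2.4]
position: [0.5657, -0.0929, 0.1008]
ft_force: [-9.7, 0.9, 4.1]
position: [0.5657, -0.0929, 0.1008]
ft_force: [-11.0, 1.7, 5.6]
position: [0.5657, -0.0929, 0.1008]
ft_force: [-13.1, 0.4, 6.5]
```

```bash
python3 -m jog '[{"grip":255,"travel":[-0.12,0.02,0.03],"twist":0},{"grip":255,"travel":[0,0,0],"twist":0},{"grip":255,"travel":[0,0,0],"twist":0},{"grip":255,"travel":[0,0,0],"twist":0}]'
python3 - <<'E'
from h import *
o=get_obs();p=o['position'];q=o['tool_rot'];print(p,np.round(o['ft_force'],1),o['grip_width'],'yaw',np.degrees(2*np.arctan2(q[1],q[0])))
b=shot('side','s11.png')
def red(f):
  hs=cv2.cvtColor(cv2.imread(f),cv2.COLOR_BGR2HSV)[145:180,215:255]
  m=((hs[...,0]<6)|(hs[...,0]>174))&(hs[...,1]>150)&(hs[...,2]>60);return np.argwhere(m).mean(0)
print('red',red('pics/side0.png'),red('pics/s11.png'))
print(search_frame('upper_jaw','side')[:1],search_frame('blank','side')[:1])
# jaw/knob vertical shift: match knob patch from side0
g0=cv2.imread('pics/side0.png');g=cv2.imread('pics/s11.png')
def sh(r0,r1,c0,c1):
  t=cv2.resize(g0[r0:r1,c0:c1],None,fx=4,fy=4,interpolation=2);s=cv2.resize(g[r0-4:r1+4,c0-4:c1+4],None,fx=4,fy=4,interpolation=2)
  _,v,_,l=cv2.minMaxLoc(cv2.matchTemplate(s,t,5));return (np.array(l)/4-4),round(v,3)
print('knob/upper jaw shift',sh(120,138,255,279),'lower jaw',sh(144,152,255,275),'other vice',sh(112,136,198,222))
d=(abs(g.astype(int)-g0).max(2)>60).astype(np.uint8)
n,l,st,ce=cv2.connectedComponentsWithStats(d);print([s.tolist() for s in st[1:] if s[4]>25])
E
```

```text
time: 21.75
position: [0.5657, -0.0929, 0.1009]
tool_rot: [0.997, -0.081, -0.006, -0.001]
ft_force: [-9.2, 0.3, 3.3]
grip_width: 0.0334
[ 0.56565711 -0.09292925  0.10089809] [-9.2  0.3  3.3] 0.033367024190959334 yaw -9.308268605298212
red [12.64615385 18.37692308] [15.46511628 18.54263566]
[{'at': [0.6204, -0.0796, 0.1273], 'p': 0.49}] [{'at': [0.553, -0.0807, 0.1203], 'p': 0.63}]
knob/upper jaw shift (array([-0.25, -0.75]), 0.772) lower jaw (array([ 0.  , -0.25]), 0.953) other vice (array([0., 0.]), 0.999)
[[257, 0, 38, 48, 812], [298, 0, 21, 17, 77], [406, 0, 10, 26, 184], [296, 0, 264, 311, 24993], [518, 0, 42, 87, 2001], [293, 27, 12, 22, 99], [412, 41, 16, 4, 32], [272, 49, 33, 8, 57], [269, 95, 43, 52, 1071], [258, 111, 10, 11, 87], [267, 115, 9, 9, 57], [521, 140, 21, 24, 292], [272, 148, 11, 9, 49], [226, 153, 15, 6, 32], [281, 154, 18, 5, 40], [226, 160, 16, 6, 50]]
```

```bash
python3 -c "
from rig import *
print(hand_in()); o=get_obs(); print(o['time'],o['position'],o['ft_force'])"
```

```text
the job is handed in; nothing more can be done
None
the job is handed in; nothing more can be done
```

I pressed the stop button down first, then slid the blank's blade into the empty vice up to its shoulder. I handed in at about 22 s with the arm still holding the head. No verdict was reported.

**Last checks:**
- **Button:** it took about 7 mm of travel, then the force rose as it bottomed out. In the final side picture the red cap still sits about 2.9 px (about 7 mm) lower than at the start.
- **Blank in the vice:**
  - The blade dragged with about 6 N, and the shoulder stopped hard within 1 mm of where I expected it.
  - I eased the push to about 9 N, with a 55 N grip on the head (33.4 mm opening).
  - The upper jaw rose about 2 mm, and the net force on the blade is about 3 N upward. Both suggest that both jaws bear on it.
- **Alignment:** the tool's final yaw is -9.3° against -9.35° measured for the machine, and its pitch is about 0.7°. I checked the blade itself for level only before it went in.
- **Everything else:** nothing outside the arm, the button and the empty vice changed clearly in the side picture, where the arm hides part of the counter.

**Disagreements:**
- **Fingertips:** they touched the button and the counter with the reported TCP about 7 mm below the contact surface, not 22 mm above it. I set heights from those contacts instead.
- **Side camera:** it read about 3 mm low.
- **Final lift figure:** the picture match behind the 2 mm jaw lift was only moderate (0.77), because the gripper partly covered the knob.

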